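# Set out the tasting tins, then turn and present the chocolate ball on its dished plate

## Task

Set up the tasting: stand the two loose tins on the low metal shelf next to the tin already there (leave that one where it is), so that all three stand upright side by side in one straight row along the middle of the shelf, about a finger's width apart. Then take the dished plate by its bridge handle, lift it straight up clear of its stone slab and, only once it is up, give it a quarter turn anticlockwise (seen from above), so that its tab comes round from the far side to the shelf's side, gently and level all the while so that the loose chocolate ball never rolls out of the ring engraved round the middle; leave the other things on the worktop alone. The job finishes while holding: keep the plate in the grip, still and level with the ball at rest in the middle, about 10 cm (a hand's width) above the slab and right over it, and do not put it down.

Things in the scene. Friction and masses are not known exactly. Their poses are not given: they have to be found in the camera images.
- tin_a_mid (a point): a loose plain closed metal tin, an upright cylinder 54 mm in diameter and 85 mm tall, 0.1 to 0.25 kg; this point is its centre, half-way up (42.5 mm above its underside). Stands on the worktop at the start; to be put on the shelf. Same as tin_b.
- tin_b_mid (a point): a loose plain closed metal tin, an upright cylinder 54 mm in diameter and 85 mm tall, 0.1 to 0.25 kg; this point is its centre, half-way up (42.5 mm above its underside). Stands on the worktop at the start; to be put on the shelf. Same as tin_a.
- tin_shelf_mid (a point): a loose plain closed metal tin, an upright cylinder 54 mm in diameter and 85 mm tall, 0.1 to 0.25 kg; this point is its centre, half-way up (42.5 mm above its underside). Already stands on the shelf's centre line, near the shelf's left (+y) end; leave it where it is.
- tin_a: the same tin_a; origin at the centre of its underside
- tin_b: the same tin_b; origin at the centre of its underside
- tin_shelf: the same tin_shelf; origin at the centre of its underside
- shelf: low fixed metal display shelf (a bench on two end walls), 110 mm deep (its x) and 300 mm long (its y, roughly across the table), top 40 mm above the worktop; origin on the worktop under its centre. The tins stand in a row along its y, on its centre line x = 0.
- slab: fixed square stone slab, 190 by 190 by 25 mm, lying on the worktop to the right of the shelf, turned by up to 0.35 rad; origin at the centre of its underside; its +x points roughly away from the robot, its +y roughly to the robot's left. The dished plate stands on its middle.
- dish: loose round dished metal plate, 184 mm in diameter, 28 mm deep, 0.35 to 0.5 kg, standing on the slab with its axes parallel to the slab's at the start (within 2 degrees), with a dark bridge handle over it; origin at the centre of its underside, z up, +x towards its flat tab. The inside slopes up gently (7 degrees) from the centre, so a fast jerk or a tilt sends the ball rolling. An engraved dark ring, 70 mm in diameter, surrounds its middle.
- dish_mid (a point): the lowest point of the plate's inside, at its centre, 8 mm above the plate's underside
- dish_grip (a point): middle of the bridge handle's straight top bar, right above the plate's centre and 113 mm above its underside. The bar is 16 mm wide (plate's x), 16 mm tall and 193 mm long (plate's y), on two uprights at its ends. Its top stands 146 mm above the worktop at the start: carry things higher than that over it; take it from above with the fingers closing along the plate's x. Free room under the bar down to the ball: 67 mm.
- dish_tab (a point): outer end of the flat tab (34 mm wide, 4 mm thick) that sticks out of the plate's rim, 135.5 mm from the plate's centre along the plate's +x, 24 mm above its underside; at first it points away from the robot
- ball_center (a point): centre of the loose dark chocolate ball, 30 mm in diameter, 20 g, hard, lying in the middle of the dished plate
- ball: the same ball; its axes turn as it rolls
- cup: bystander: white ceramic cup 70 mm across and 65 mm tall, among the tins; origin at the centre of its underside
- spatula: bystander: spatula 260 mm long lying on the worktop in front of the slab; its x runs along it
- cutter: bystander: steel ring cutter 64 mm across, 40 mm tall; origin at the centre of its underside
- mould: bystander: clear mould tray with pockets, 100 by 160 by 25 mm; origin at the centre of its underside
- bowl: bystander: small steel bowl 120 mm across, 50 mm tall; origin at the centre of its underside
- jar: bystander: amber glass jar 72 mm across, 120 mm tall; origin at the centre of its underside
- brush: bystander: pastry brush 200 mm long, lying on the worktop to the right; its x runs along it
Things that resemble listed ones, but are neither listed nor needed, are in the scene too. Leave any pink look-alike of the dish alone. Leave any yellow look-alike of the tin_shelf alone.

How it is judged:
On the way, in this order (a step that is already met when the one before it is completed fails the run):
1. the three tins stand released in a row on the shelf (x of tin_a_mid in the frame of shelf between -0.016 and 0.016 m and y of tin_a_mid in the frame of shelf between -0.15 and 0.15 m and z of tin_a_mid in the frame of shelf between 0.0785 and 0.0865 m and angle between each of tin_a_mid, tin_b_mid, tin_shelf_mid's own z axis and vertical below 0.1 rad and linear speed of each of tin_a, tin_b, tin_shelf below 0.02 m/s and contact force between the fingers and tin_a below 0.1 N and x of tin_b_mid in the frame of shelf between -0.016 and 0.016 m and y of tin_b_mid in the frame of shelf between -0.15 and 0.15 m and z of tin_b_mid in the frame of shelf between 0.0785 and 0.0865 m and contact force between the fingers and tin_b below 0.1 N and x of tin_shelf_mid in the frame of shelf between -0.016 and 0.016 m and y of tin_shelf_mid in the frame of shelf between -0.15 and 0.15 m and z of tin_shelf_mid in the frame of shelf between 0.0785 and 0.0865 m and contact force between the fingers and tin_shelf below 0.1 N and ((horizontal distance between tin_a_mid and tin_b_mid below 0.086 m and horizontal distance between tin_b_mid and tin_shelf_mid below 0.086 m) or (horizontal distance between tin_a_mid and tin_b_mid below 0.086 m and horizontal distance between tin_a_mid and tin_shelf_mid below 0.086 m) or horizontal distance between each of tin_a_mid, tin_b_mid and tin_shelf_mid below 0.086 m)), for 0.2 s.
2. the plate is lifted clear of the slab, not yet turned (z of dish_mid in the frame of slab above 0.063 m and angle between the x axis of dish and the x axis of slab, either way round below 0.35 rad and x of dish_tab in the frame of slab above 0.06 m and contact force between the fingers and dish above 1 N and contact force between dish and slab below 0.05 N), for 0.1 s.
At the end, for the whole second after the job is handed in: Tins upright in the row: 16 mm off the shelf's centre line, neighbours up to 86 mm centre to centre. Plate held 50-150 mm over the slab, within 50 mm of its centre, turned a quarter anticlockwise (0.2 rad), level (0.1 rad), still, ball at rest within 15 mm of its centre (all of step 1 and z of dish_mid in the frame of slab between 0.083 and 0.183 m and horizontal distance between dish_mid and slab below 0.05 m and angle between the x axis of dish and the y axis of slab, either way round below 0.2 rad and y of dish_tab in the frame of slab above 0.05 m and angle between dish's own z axis and vertical below 0.1 rad and horizontal distance between ball_center and dish_mid below 0.015 m and distance between ball_center and dish_mid below 0.03 m and linear speed of ball below 0.04 m/s and linear speed of dish below 0.03 m/s and contact force between the fingers and dish above 1 N and contact force between dish and slab below 0.05 N); the arm keeps its last pose, push and grip.
It fails at once if the ball leaves the ring round the plate's middle (more than 35 mm off centre) (horizontal distance between ball_center and dish_mid above 0.035 m).
It fails at once if the plate is tipped by more than 0.2 rad (angle between dish's own z axis and vertical above 0.2 rad).
It fails at once if the tin already on the shelf is shifted by more than 15 mm (distance of tin_shelf_mid from where it was at the start of the episode above 0.015 m).
It fails at once if another thing on the worktop is moved more than 20 mm (spatula, brush 30 mm) (distance of any of cup, cutter, mould, bowl, jar from where it was at the start of the episode above 0.02 m or distance of any of spatula, brush from where it was at the start of the episode above 0.03 m).
It also fails if it takes over 70 s, if anything falls off the work surface, if the arm or the gripper's body presses on something with over 40 N, if the wrist force passes 120 N, or if a joint passes its speed limit or range.

## Robot

A 7-joint arm with a two-finger parallel gripper is mounted at the origin on the work surface. World frame = base frame: x ahead of the robot, y to its left, z up, the work surface at z = 0. Lengths are in m, angles in rad, forces in N, time in s.
With the tool pointing down it reaches from about 0.4 to 0.85 m from the base axis. Payload 10.4 kg.
Tool frame: the origin (TCP) lies midway between the tips of the shut fingers; the grasp point (between the pads) lies 19 mm behind it; y points along the fingers, x is the direction in which the jaws open and shut, and the axes are right-handed (so a half turn about y gives the same grasp; the last joint's range is limited). The gripper opens to 87 mm and grips with 3 to 60 N. Pads are 19 mm wide; open, the fingers measure 117 mm over their backs; the gripper's body (75 mm by 190 mm) begins 51 mm behind the grasp point.
Start: joints at [-1.323, 0.332, -0.065, 1.46, 0.022, 1.35, -0.088], TCP at [0.167, 0.602, 0.223] pointing down, gripper open.
Joint ranges: [-2.6, 2.6], [-0.5, 2.12], [-1.47, 1.34], [0.16, 2.42], [-1.27, 4.41], [0.06, 2.06], [-2.6, 2.6]. Speed limits (rad/s): [2.22, 2.22, 2.79, 2.79, 3.14, 3.14, 3.14].

## Interface

Orientations are given as a unit quaternion [x, y, z, w].
In Python, from bench import r gives the robot as it stands. The module is installed in compiled form; this text tells all that it offers.
- The arm moves only by the tool arm_command, never from a script. Its argument "deltas" is one flat list of numbers, 6 for each row, row after row: the shift along the tool's x, y, z in m, then the turn, a rotation vector about the tool's x, y, z in degrees. In form: [tx, ty, tz, ax, ay, az, tx, ty, tz, ax, ay, az, ...]. A call has 1 to 8 rows; each row is the pose to reach, as a shift and turn from the pose commanded when the call began, along the tool's axes at that moment; what a row does not reach only later rows make up. A row lasts 1/8 s, in which the tool goes at most 62.5 mm and 10.7 degrees, less where a joint would pass 70% of its speed; a pose out of reach is approached as far as the arm can. A call with a gripper value outside its range is refused whole. "hand" is the opening, from 0 (shut) to 1 (fully open), set as the call begins (left out, the last holds). The fingers move at their own pace and stop on an object; "grip_force" is the grip in N (left out, the last holds). Time passes only in rows, so rows that repeat a pose let the fingers close. It gives the time, the measured TCP pose, the force and the opening at its end, in the units of the state.
- r.read_state(): the state, without advancing time (a new reading comes with each control period).
- r.camera(name): name is "scene" or "top" or "wrist"; returns a dict with "image" (384x512x3 uint8, red, green, blue), "intrinsics" (3x3 intrinsics, pixels), "world_from_camera" (4x4, takes a point from camera to world coordinates); the wrist camera has in their place "hand_eye" (4x4, takes a point from camera to tool coordinates, whose origin is the TCP and whose axes are the tool frame's). Camera axes: x right, y down, z forward; pixel columns grow to the right and rows downward; lengths in m; the calibration is good to about 2 mm. A picture is of the moment at which its call begins: read the wrist's pose just before it. There is no depth.
- r.close_job(): hands the job in, once; it reports no verdict.
Trained networks look in a picture, given as the dict that the camera call returned (one of the last four; its "shot" number tells which), for a name from the list of things; names that differ only in an ending like _2 or _b are one class to them, and where a whole thing is asked for, a point or a joint stands for the part that bears it (a point fixed in the world has none). Each returns a list of dicts, best first, with "conf" (0 to 1); they miss things now and then, are a little off and sometimes report something else, mostly with a low value. They report only what shows in the picture. A call takes as long as a camera call. They do not tell look-alikes from the thing itself.
- r.boxes_of(picture, query): "centre" ([row, column] in pixels, amid what is visible of it).
- r.regions_of(picture, query): "region" (384x512 bool, what is visible of it) and "centre" ([row, column] in pixels, amid what is visible of it).
The state is a dict: "time": time; "joint_positions": joint angles; "joint_vel": joint speeds; "joint_torque": joint torques, N m; "ee_pos": TCP position; "eef_rot": TCP orientation; "ft_force": force on the tool from outside, world axes, zero at the start; "torque": the same for the moment, N m; "width": finger opening in m.
Only numpy, scipy, OpenCV 4.12 (cv2) and the standard library are available. Lean on these libraries where they do the work, as an engineer would, in place of code of your own. Each camera call takes 0.05 s, during which the arm holds its last target.

## Working session

There is one attempt and no reset: what is moved stays moved. The work goes in short steps, Python scripts to look and compute and a tool call to move; the robot and the scene stay as the last step left them, time stands still between calls to the robot, and variables do not carry over. Pictures are saved under pics/ and viewed, and the job is handed in when it is done.

Besides the shell and the picture viewer there is one more tool, called after "Emit:" in YAML: its name, and indented under it one key for each argument. arm_command: Moves the arm, as the interface text tells. Its arguments: {"type":"object","properties":{"deltas":{"type":"array","items":{"type":"number"}},"hand":{"type":"number"},"grip_force":{"type":"number"}},"required":["deltas"]}

```bash
mkdir -p pics
python3 - <<'E'
from bench import r
import cv2
s=r.read_state()
for k,v in s.items(): print(k,v)
for n in ("scene","top","wrist"):
    p=r.camera(n); cv2.imwrite(f"pics/{n}0.png",p["image"][:,:,::-1])
    print(n,p["intrinsics"],p.get("world_from_camera",p.get("hand_eye")),p["shot"])
E
```

```text
time 0.0
joint_positions [-1.32257775  0.33285255 -0.06470669  1.46095747  0.02160204  1.34988141
 -0.08851967]
joint_vel [ 8.38144995e-04 -2.87512208e-04 -4.41453588e-04  2.51238051e-04
  8.99521812e-04  6.46573084e-04 -5.69507728e-05]
joint_torque [ 2.57849852e-04 -6.23254824e+01  2.45334639e-02 -3.89904070e+01
 -6.13957574e-02  3.97933682e-02  1.14402501e-04]
ee_pos [0.16709869 0.60184489 0.2217583 ]
eef_rot [ 0.56323737  0.42754691 -0.42830793 -0.56260077]
ft_force [-0.19376814 -0.15025383 -0.66215205]
torque [0.07892587 0.02776436 0.08574585]
width 0.08693548353067676
scene [[355.53038713   0.         253.25698837]
 [  0.         355.53038713 199.96462745]
 [  0.           0.           1.        ]] [[-0.08829317  0.6564527  -0.74918233  1.34659818]
 [ 0.99591038  0.04371504 -0.0790665   0.05955632]
 [-0.01915289 -0.75309949 -0.6576278   0.82455129]
 [ 0.          0.          0.          1.        ]] 1
top [[484.82211815   0.         251.65891939]
 [  0.         484.82211815 193.12810587]
 [  0.           0.           1.        ]] [[-0.00278418 -0.99755749  0.0697947   0.41694066]
 [-0.99999352  0.00293672  0.00208304 -0.03450721]
 [-0.00228292 -0.06978845 -0.9975592   1.80622126]
 [ 0.          0.          0.          1.        ]] 2
wrist [[345.22325229   0.         257.30610532]
 [  0.         345.22325229 193.37058058]
 [  0.           0.           1.        ]] [[ 9.99997188e-01  1.06146094e-04 -2.36902162e-03  7.70309101e-04]
 [ 2.30508041e-03 -2.78112937e-01  9.60545616e-01 -1.60844376e-01]
 [-5.56897395e-04 -9.60548376e-01 -2.78112400e-01  7.63135456e-02]
 [ 0.00000000e+00  0.00000000e+00  0.00000000e+00  1.00000000e+00]] 3
```

View pics/scene0.png

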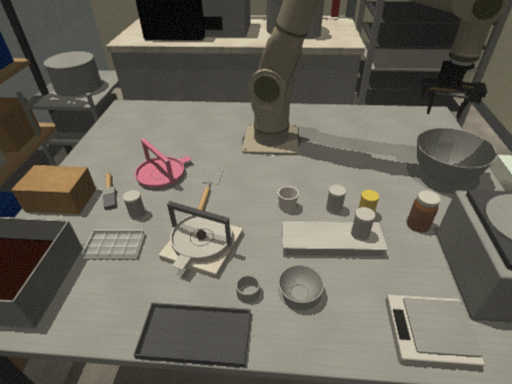

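View pics/top0.png

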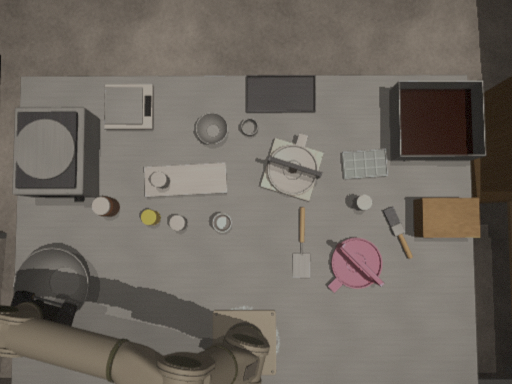

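View pics/wrist0.png

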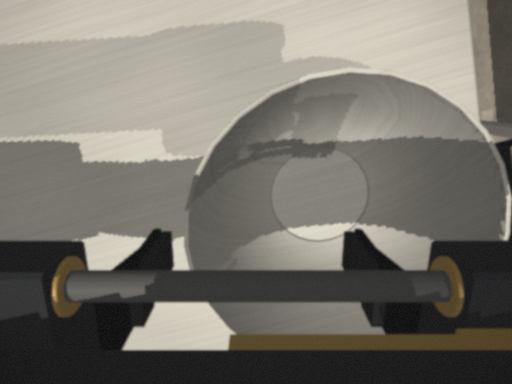

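```bash
cat > h.py <<'E'
from bench import r
import cv2, numpy as np
from scipy.spatial.transform import Rotation as R
from scipy.optimize import least_squares
def snap(n):
    s=r.read_state(); p=r.camera(n)
    if n=="wrist":
        T=np.eye(4);T[:3,:3]=R.from_quat(s["eef_rot"]).as_matrix();T[:3,3]=s["ee_pos"]
        p["W"]=T@p["hand_eye"]
    else: p["W"]=p["world_from_camera"]
    return p
def ray(p,px):  # px=[row,col]
    K=p["intrinsics"]; d=np.linalg.solve(K,[px[1],px[0],1.]); d=p["W"][:3,:3]@d
    return p["W"][:3,3],d/np.linalg.norm(d)
def onz(p,px,z):
    o,d=ray(p,px); return o+d*(z-o[2])/d[2]
def tri(obs):
    A=np.zeros((3,3));b=np.zeros(3)
    for p,px in obs:
        o,d=ray(p,px);M=np.eye(3)-np.outer(d,d);A+=M;b+=M@o
    x=np.linalg.solve(A,b)
    return x,[np.linalg.norm((np.eye(3)-np.outer(d,d))@(x-o)) for o,d in [ray(*q) for q in obs]]
def proj(p,X):
    W=np.linalg.inv(p["W"]);c=W[:3,:3]@np.asarray(X)+W[:3,3];u=p["intrinsics"]@c;return np.array([u[1],u[0]])/u[2]
E
python3 - <<'E'
from h import *
ps={n:snap(n) for n in("scene","top")}
for q in["tin_a_mid","tin_shelf","dish","dish_grip","dish_tab","ball","shelf","slab","cup","jar","cutter","bowl","spatula","brush","mould"]:
    for n,p in ps.items():
        print(q,n,[(np.round(d["centre"],1).tolist(),round(d["conf"],2)) for d in r.boxes_of(p,q)][:6])
E
```

```text
tin_a_mid scene [([202.2, 134.4], 0.57)]
tin_a_mid top [([177.9, 160.8], 0.54), ([202.1, 364.7], 0.5), ([182.4, 190.2], 0.39)]
tin_shelf scene [([200.4, 370.2], 0.87), ([222.7, 363.3], 0.72)]
tin_shelf top [([179.6, 160.4], 0.68), ([166.8, 293.1], 0.25), ([205.2, 104.4], 0.24)]
dish scene [([166.2, 158.9], 0.9), ([231.2, 194.1], 0.57), ([226.2, 363.7], 0.56)]
dish top [([264.4, 355.0], 0.87), ([170.2, 296.3], 0.66)]
dish_grip scene [([232.5, 195.6], 0.76), ([169.6, 158.5], 0.69), ([196.7, 287.4], 0.64)]
dish_grip top [([167.2, 295.0], 0.85), ([264.4, 356.7], 0.78)]
dish_tab scene [([235.1, 198.3], 0.97), ([165.0, 156.8], 0.57)]
dish_tab top [([264.8, 350.3], 0.95), ([168.2, 295.0], 0.66)]
ball scene []
ball top [([182.9, 188.1], 0.33)]
shelf scene [([234.5, 325.7], 0.84)]
shelf top [([181.0, 189.9], 0.68)]
slab scene [([258.5, 210.1], 0.58)]
slab top [([178.1, 266.7], 0.95), ([181.5, 190.7], 0.31)]
cup scene [([196.5, 287.5], 0.94), ([197.9, 332.9], 0.41)]
cup top [([222.9, 222.7], 0.51)]
jar scene [([208.3, 420.9], 0.73)]
jar top [([223.3, 179.5], 0.68), ([204.8, 106.5], 0.62), ([132.9, 252.8], 0.22)]
cutter scene [([290.8, 250.2], 0.71)]
cutter top [([122.0, 250.3], 0.65)]
bowl scene [([285.7, 302.7], 0.74), ([196.7, 338.3], 0.44)]
bowl top [([128.9, 209.1], 0.62)]
spatula scene [([180.8, 208.3], 0.62), ([201.0, 333.0], 0.53), ([201.6, 133.7], 0.28)]
spatula top [([258.2, 299.7], 0.83), ([126.2, 208.4], 0.61)]
brush scene [([193.3, 109.5], 0.56)]
brush top [([226.0, 396.3], 0.78), ([169.6, 291.8], 0.58)]
mould scene [([247.0, 115.1], 0.75), ([284.7, 246.6], 0.65)]
mould top [([164.7, 362.9], 0.92)]
```

Run:
```python
import cv2
t=cv2.imread("pics/top0.png")
def z(im,r0,r1,c0,c1,f,n):
    cv2.imwrite(n,cv2.resize(im[r0:r1,c0:c1],None,fx=f,fy=f,interpolation=cv2.INTER_CUBIC))
z(t,145,245,85,235,5,"pics/ztl.png")
z(t,125,225,245,395,5,"pics/ztr.png")
s=cv2.imread("pics/scene0.png")
z(s,170,280,260,420,5,"pics/zsl.png")
z(s,170,280,100,260,5,"pics/zsr.png")
```

```text
(no output)
```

View pics/ztl.png

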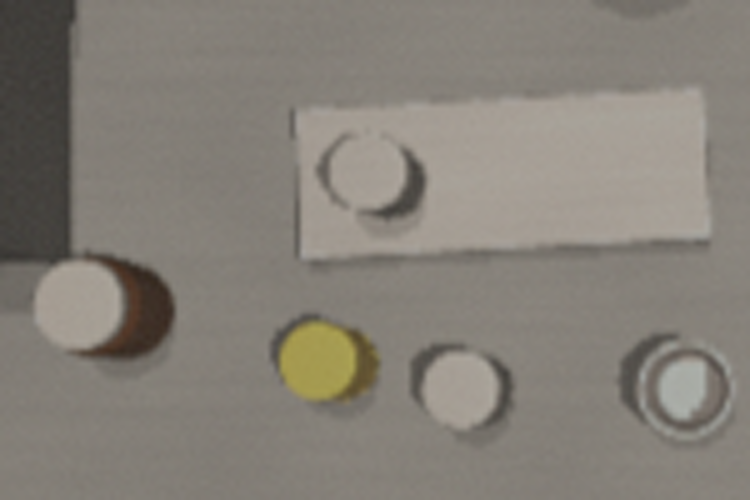

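View pics/ztr.png

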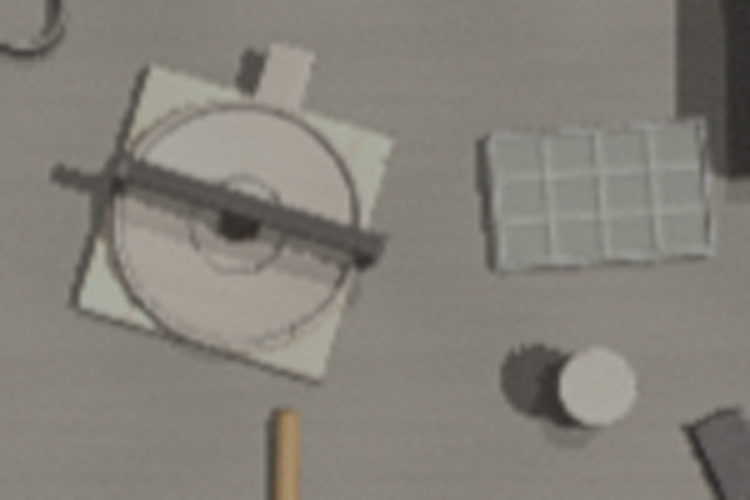

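View pics/zsl.png

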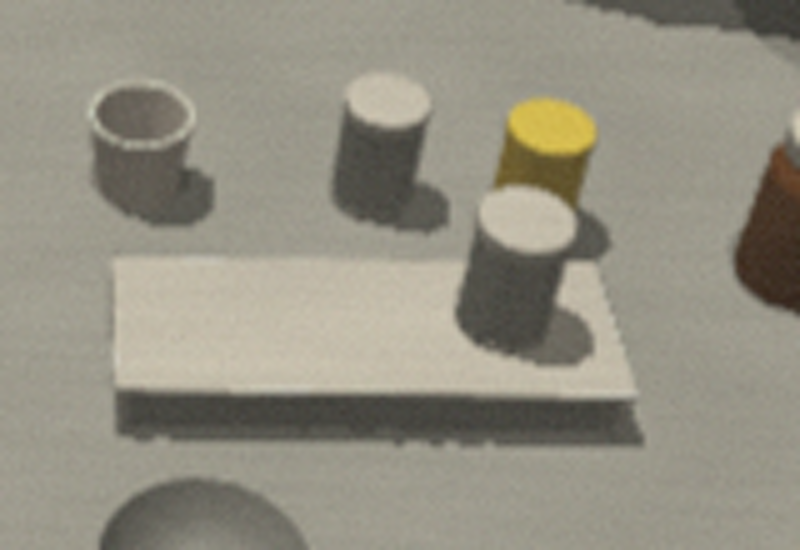

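View pics/zsr.png

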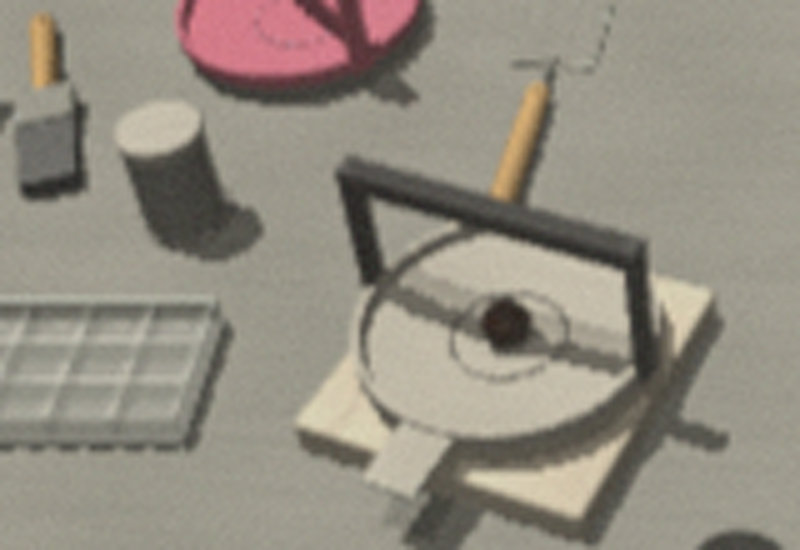

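```bash
cat > m.py <<'E'
from h import *
ps={n:snap(n) for n in("scene","top")}
S,T=ps["scene"],ps["top"]
def zt(u,v,r0,c0): return [r0+(v+.5)/5-.5, c0+(u+.5)/5-.5]
pts={"tin1":((461,388,145,85),(388,101,170,260)),"tinS":((367,173,145,85),(527,219,170,260)),"tin2":((597,386,125,245),(159,129,170,100)),
"yellow":((318,361,145,85),(552,127,170,260)),
"shA":((297,108,145,85),(635,397,170,260)),"shB":((703,89,145,85),(116,387,170,260)),"shC":((709,240,145,85),(114,257,170,260)),"shD":((303,260,145,85),(597,262,170,260)),
"slB":((396,140,125,245),(297,425,170,100)),"slC":((73,306,125,245),(712,292,170,100)),"slA":((150,66,125,245),(582,520,170,100)),
"barL":((118,166,125,245),(642,243,170,100)),"barR":((380,243,125,245),(345,165,170,100)),"tabL":((270,45,125,245),(415,495,170,100)),"tabR":((312,53,125,245),(366,478,170,100)),"ball":((237,222,125,245),(507,321,170,100))}
for k,(a,b) in pts.items():
    x,e=tri([(T,zt(*a)),(S,zt(*b))]); print(k,np.round(x,4),np.round(e,4))
s=r.read_state();print(R.from_quat(s["eef_rot"]).as_matrix().round(3))
E
python3 m.py
```

```text
tin1 [0.435  0.2367 0.084 ] [0.0018 0.0018]
tinS [0.5845 0.2969 0.1232] [0.0013 0.0013]
tin2 [ 0.505  -0.4292  0.0823] [0.0014 0.0014]
yellow [0.4545 0.3382 0.084 ] [0.0016 0.0016]
shA [0.6409 0.3649 0.0403] [0.0012 0.0012]
shB [0.6538 0.0677 0.0394] [0.0017 0.0017]
shC [0.5429 0.0635 0.0362] [0.0018 0.0018]
shD [0.5295 0.3613 0.0388] [0.003 0.003]
slB [ 0.6913 -0.2964  0.0184] [0.003 0.003]
slC [ 0.5689 -0.0595  0.0225] [0.0009 0.0009]
slA [ 0.7479 -0.1151  0.0197] [0.0017 0.0017]
barL [ 0.6547 -0.0864  0.1465] [0.002 0.002]
barR [ 0.6009 -0.2674  0.1454] [0.0012 0.0012]
tabL [ 0.7582 -0.2027  0.0469] [0.001 0.001]
tabR [ 0.7513 -0.2323  0.0502] [0.0018 0.0018]
ball [ 0.6275 -0.1774  0.049 ] [0.0007 0.0007]
[[ 0.268  0.    -0.964]
 [ 0.964  0.     0.268]
 [ 0.    -1.     0.   ]]
```

Candidates. Tins in the top view: grey tin at (222,177), grey tin at (202,364), shelf tin at (179,158), and the yellow look-alike at (217,149), which I exclude. Cup at (222,222) and jar at (206,105) could be mistaken for tins. Dish: the metal one on the slab at (170,295); the pink look-alike at (264,355) is excluded. The crops confirm these choices, and the triangulated heights fit (tins 0.083, shelf tin 0.123, bar 0.146).

```bash
cat >> h.py <<'E'
def go(x,y,z,yaw,quiet=False):
    """delta (tool axes m, rotvec deg) from measured pose to vertical pose with tool-x yaw"""
    s=r.read_state();M=R.from_quat(s["eef_rot"]).as_matrix()
    c,sn=np.cos(yaw),np.sin(yaw)
    G=np.array([[c,0,-sn],[sn,0,c],[0,-1,0]])
    d=M.T@(np.array([x,y,z])-s["ee_pos"]); rv=R.from_matrix(M.T@G).as_rotvec(degrees=True)
    print("t",round(s["time"],2),"pos",np.round(s["ee_pos"],4),"yaw",round(float(np.arctan2(M[1,0],M[0,0])),3),"w",round(s["width"],4),"F",np.round(s["ft_force"],2),"-> d",np.round(d,4).tolist(),np.round(rv,2).tolist())
    print("  j",np.round(s["joint_positions"],2))
E
python3 -c "
from h import *
go(.435,.237,.2,.043)"
```

```text
t 1.85 pos [0.1672 0.6023 0.2226] yaw 1.3 w 0.0871 F [ 0.5   0.34 -0.38] -> d [-0.2803, 0.0226, -0.3558] [-0.01, 72.02, 0.01]
  j [-1.32  0.33 -0.06  1.46  0.02  1.35 -0.09]
```

Emit:
arm_command:
  deltas: [-0.02,0.002,-0.026,0,5,0,-0.05,0.005,-0.066,0,13,0,-0.09,0.008,-0.115,0,22,0,-0.13,0.01,-0.165,0,32,0,-0.17,0.014,-0.215,0,42,0,-0.21,0.018,-0.265,0,52,0,-0.25,0.02,-0.315,0,62,0,-0.28,0.022,-0.356,0,72,0]
  hand: 1
  grip_force: 20

```text
time: 2.85
ee_pos: [0.4363, 0.2353, 0.2009]
eef_rot: [-0.707, -0.013, 0.013, 0.707]
ft_force: [1.4, 0.6, 0.2]
width: 0.0872
```

Emit:
arm_command:
  deltas: [0,0,0,0,0,0,0,0,0,0,0,0]

```text
time: 3.1
ee_pos: [0.435, 0.2378, 0.2006]
eef_rot: [-0.707, -0.016, 0.016, 0.707]
ft_force: [-0.2, 0.3, -0.2]
width: 0.0871
```

Run:
```python
from h import *
go(.435,.237,.2,.043)
p=snap("wrist"); cv2.imwrite("pics/w1.png",p["image"][:,:,::-1])
print(p["W"].round(3))
print(proj(p,[.435,.237,.085]),proj(p,[.435,.237,.0]))
print([(np.round(d["centre"],1).tolist(),round(d["conf"],2)) for d in r.boxes_of(p,"tin_a")])
```

```text
t 3.1 pos [0.435  0.2378 0.2006] yaw 0.045 w 0.0871 F [-0.22  0.32 -0.19] -> d [-0.0, 0.0006, -0.0008] [-0.03, 0.1, -0.01]
  j [-0.91  0.05  0.33  1.84 -0.02  1.25 -0.53]
[[ 0.999  0.043  0.011  0.432]
 [ 0.044 -0.959 -0.28   0.315]
 [-0.001  0.28  -0.96   0.361]
 [ 0.     0.     0.     1.   ]]
[190.10438912 257.3514845 ] [168.55569665 257.43106415]
[([185.1, 255.0], 0.66)]
```

View pics/w1.png

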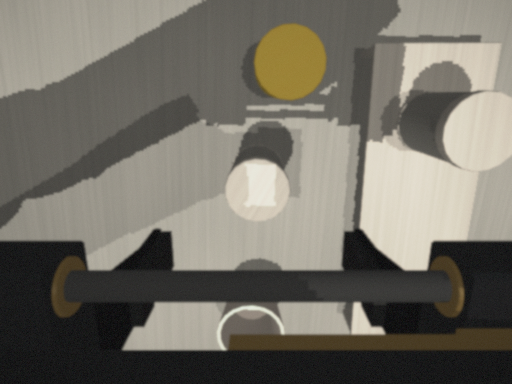

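The wrist view shows the grey tin's top at (190,257), matching the projection (190.1,257.4). The yellow look-alike is at (62,290) and clear. Descending.

Emit:
arm_command:
  deltas: [0,0.02,0,0,0,0,0,0.06,-0.001,0,0,0,0,0.105,-0.001,0,0,0,0,0.14,-0.001,0,0,0,0,0.16,-0.001,0,0,0,0,0.165,-0.001,0,0,0,0,0.165,-0.001,0,0,0]
  hand: 1

```text
time: 4.08
ee_pos: [0.4352, 0.237, 0.0359]
eef_rot: [-0.707, -0.016, 0.016, 0.707]
ft_force: [0.3, 0.7, 0.4]
width: 0.0868
```

Emit:
arm_command:
  deltas: [0,0,0,0,0,0,0,0,0,0,0,0,0,0,0,0,0,0,0,0,0,0,0,0]
  hand: 0
  grip_force: 25

```text
time: 4.58
ee_pos: [0.4354, 0.2363, 0.0357]
eef_rot: [-0.707, -0.015, 0.015, 0.707]
ft_force: [-0.4, -0.3, 0.3]
width: 0.0554
```

Run:
```python
from h import *
go(.592,.220,.12,.043)
```

```text
t 4.58 pos [0.4354 0.2363 0.0357] yaw 0.043 w 0.0554 F [-0.36 -0.33  0.27] -> d [0.1558, -0.0843, -0.023] [-0.02, 0.02, 0.01]
  j [-0.88  0.25  0.32  2.01 -0.1   0.89 -0.46]
```

Emit:
arm_command:
  deltas: [0,-0.015,0,0,0,0,0,-0.05,0,0,0,0,0.005,-0.085,0,0,0,0,0.03,-0.095,-0.006,0,0,0,0.075,-0.095,-0.012,0,0,0,0.12,-0.095,-0.018,0,0,0,0.147,-0.095,-0.018,0,0,0,0.153,-0.095,-0.018,0,0,0]

```text
time: 5.58
ee_pos: [0.5901, 0.2243, 0.1309]
eef_rot: [0.707, 0.015, -0.015, -0.707]
ft_force: [0.2, -0.3, -1.5]
width: 0.0534
```

Run:
```python
from h import *
go(.589,.225,.077,.043)
p=snap("wrist"); cv2.imwrite("pics/w2.png",p["image"][:,:,::-1])
p=snap("scene"); cv2.imwrite("pics/s2.png",cv2.resize(p["image"][150:280,250:440,::-1],None,fx=4,fy=4,interpolation=cv2.INTER_CUBIC))
```

```text
t 5.58 pos [0.5901 0.2243 0.1309] yaw 0.042 w 0.0534 F [ 0.24 -0.27 -1.53] -> d [-0.0011, 0.0539, 0.0008] [0.04, -0.05, 0.02]
  j [-0.74  0.42  0.39  1.58 -0.17  1.18 -0.27]
```

View pics/w2.png

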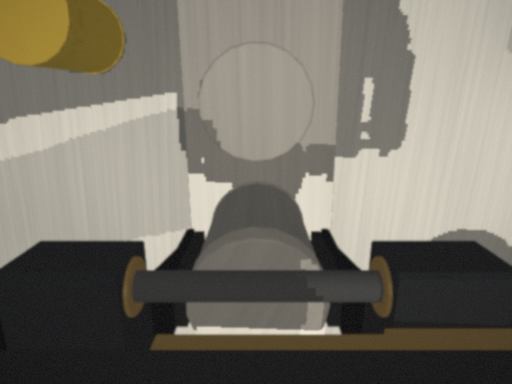

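View pics/s2.png

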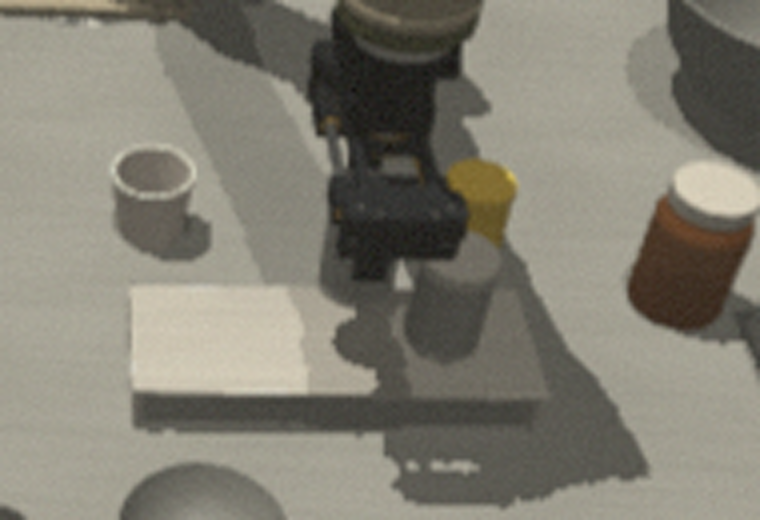

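Run:
```python
from h import *
p=snap("wrist"); print(onz(p,[101,257],.125))
```

```text
[0.58564792 0.29801372 0.125     ]
```

Emit:
arm_command:
  deltas: [-0.001,0.008,0.001,0,0,0,-0.0015,0.023,0.0015,0,0,0,-0.0015,0.038,0.0015,0,0,0,-0.0015,0.048,0.0015,0,0,0,-0.0015,0.053,0.0015,0,0,0,-0.0015,0.0545,0.0015,0,0,0,-0.0015,0.0545,0.0015,0,0,0]

```text
time: 6.6
ee_pos: [0.5877, 0.2264, 0.0764]
eef_rot: [-0.707, -0.016, 0.015, 0.707]
ft_force: [0.1, -0.1, -1.8]
width: 0.0533
```

Run:
```python
from h import *
go(.588,.225,.0757,.043)
```

```text
t 6.6 pos [0.5877 0.2264 0.0764] yaw 0.043 w 0.0533 F [ 0.15 -0.13 -1.78] -> d [0.0002, 0.0007, -0.0014] [-0.02, 0.02, 0.03]
  j [-0.73  0.47  0.38  1.63 -0.19  1.07 -0.26]
```

Emit:
arm_command:
  deltas: [0,0.0005,0,0,0,0,0,0.001,0,0,0,0,0,0.001,0,0,0,0]

```text
time: 6.98
ee_pos: [0.5878, 0.2265, 0.0759]
eef_rot: [-0.707, -0.016, 0.015, 0.707]
ft_force: [-2.2, -1.0, 5.4]
width: 0.0537
```

Emit:
arm_command:
  deltas: [0,0,0,0,0,0,0,0,0,0,0,0,0,0,0,0,0,0]
  hand: 1

```text
time: 7.35
ee_pos: [0.5874, 0.2263, 0.075]
eef_rot: [-0.707, -0.015, 0.015, 0.707]
ft_force: [-0.0, -0.6, 0.0]
width: 0.0761
```

Emit:
arm_command:
  deltas: [0,-0.01,0,0,0,0,0,-0.04,0,0,0,0,0,-0.09,0,0,0,0,0,-0.13,0,0,0,0,0,-0.15,0,0,0,0]

```text
time: 7.98
ee_pos: [0.5883, 0.2265, 0.2286]
eef_rot: [-0.706, -0.017, 0.014, 0.708]
ft_force: [0.9, -0.6, -0.5]
width: 0.087
```

Run:
```python
from h import *
go(.506,-.429,.22,.043)
p=snap("wrist"); cv2.imwrite("pics/w3.png",p["image"][:,:,::-1])
```

```text
t 7.97 pos [0.5883 0.2265 0.2286] yaw 0.043 w 0.087 F [ 0.88 -0.57 -0.49] -> d [-0.1105, 0.007, -0.6513] [-0.1, 0.01, 0.2]
  j [-0.76  0.35  0.41  1.46 -0.14  1.36 -0.29]
```

View pics/w3.png

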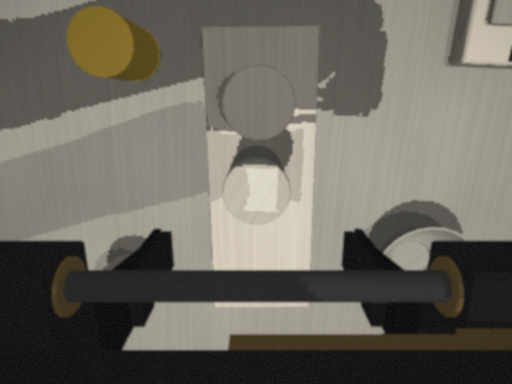

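Both tins stand on the shelf, shelf tin at (101,259) and tin_a at (190,257), in line with the shelf's middle. Next is the second tin.

Emit:
arm_command:
  deltas: [-0.003,0,-0.015,0,0,0,-0.009,0,-0.05,0,0,0,-0.017,0.001,-0.1,0,0,0,-0.026,0.001,-0.155,0,0,0,-0.036,0.002,-0.21,0,0,0,-0.045,0.002,-0.265,0,0,0,-0.054,0.003,-0.32,0,0,0,-0.064,0.003,-0.375,0,0,0]

```text
time: 9.02
ee_pos: [0.5379, -0.1536, 0.2207]
eef_rot: [-0.707, -0.014, 0.016, 0.707]
ft_force: [0.4, -0.0, 0.5]
width: 0.0871
```

Run:
```python
from h import *
go(.506,-.429,.22,.043)
```

```text
t 9.03 pos [ 0.5379 -0.1536  0.2207] yaw 0.043 w 0.0871 F [ 0.4  -0.04  0.51] -> d [-0.0435, 0.0007, -0.2738] [-0.02, -0.03, -0.1]
  j [-0.35  0.21  0.63  1.67 -0.12  1.31  0.35]
```

Emit:
arm_command:
  deltas: [-0.007,0,-0.045,0,0,0,-0.016,0,-0.1,0,0,0,-0.025,0,-0.155,0,0,0,-0.033,0,-0.205,0,0,0,-0.039,0,-0.245,0,0,0,-0.043,0,-0.268,0,0,0,-0.0435,0,-0.273,0,0,0,-0.0435,0,-0.273,0,0,0]

```text
time: 10.02
ee_pos: [0.5077, -0.4253, 0.2212]
eef_rot: [-0.707, -0.015, 0.016, 0.707]
ft_force: [0.5, 0.7, 0.1]
width: 0.087
```

Run:
```python
from h import *
go(.505,-.429,.036,.043)
p=snap("wrist"); cv2.imwrite("pics/w4.png",p["image"][:,:,::-1])
print(proj(p,[.505,-.429,.085]))
```

```text
t 10.03 pos [ 0.5077 -0.4253  0.2212] yaw 0.043 w 0.087 F [0.47 0.72 0.13] -> d [-0.0027, 0.1852, -0.0038] [-0.06, 0.0, -0.05]
  j [ 0.13  0.49  0.72  1.38 -0.32  1.39  0.89]
[186.96371646 254.32525127]
```

View pics/w4.png

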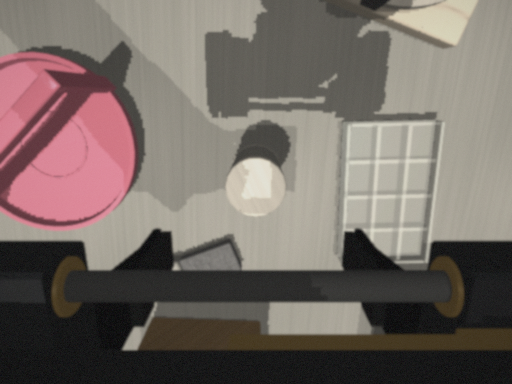

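Run:
```python
from h import *
p=snap("wrist")
for px,z in (((78,100),.14),((85,115),.14),((140,10),.14),((186.5,255.5),.085),((150,135),.03),((240,230),.02)): print(px,onz(p,px,z).round(3))
go(.505,-.429,.036,.043)
```

```text
(78, 100) [ 0.4   -0.343  0.14 ]
(85, 115) [ 0.409 -0.347  0.14 ]
(140, 10) [ 0.333 -0.387  0.14 ]
(186.5, 255.5) [ 0.507 -0.428  0.085]
(150, 135) [ 0.382 -0.409  0.03 ]
(240, 230) [ 0.481 -0.51   0.02 ]
t 10.12 pos [ 0.5085 -0.4244  0.2217] yaw 0.045 w 0.0867 F [ 0.11 -0.12 -0.17] -> d [-0.0038, 0.1857, -0.0046] [-0.06, 0.1, 0.0]
  j [ 0.13  0.49  0.72  1.38 -0.32  1.39  0.89]
```

Emit:
arm_command:
  deltas: [-0.001,0.02,-0.002,0,0,0,-0.0025,0.06,-0.004,0,0,0,-0.0025,0.11,-0.004,0,0,0,-0.0025,0.15,-0.004,0,0,0,-0.0025,0.175,-0.004,0,0,0,-0.0025,0.185,-0.004,0,0,0,-0.0025,0.1855,-0.004,0,0,0]

```text
time: 11.0
ee_pos: [0.5056, -0.4294, 0.036]
eef_rot: [-0.707, -0.015, 0.016, 0.707]
ft_force: [0.6, 0.2, 0.5]
width: 0.087
```

Emit:
arm_command:
  deltas: [0,0,0,0,0,0,0,0,0,0,0,0,0,0,0,0,0,0,0,0,0,0,0,0,0,0,0,0,0,0]
  hand: 0
  grip_force: 25

```text
time: 11.62
ee_pos: [0.5059, -0.4299, 0.0367]
eef_rot: [0.707, 0.015, -0.015, -0.707]
ft_force: [-0.2, 0.3, 2.0]
width: 0.0535
```

Emit:
arm_command:
  deltas: [0,-0.01,0,0,0,0,0,-0.04,0,0,0,0,0,-0.09,0,0,0,0,0,-0.14,0,0,0,0,0,-0.18,0,0,0,0,0,-0.195,0,0,0,0]

```text
time: 12.38
ee_pos: [0.5061, -0.4306, 0.2345]
eef_rot: [0.708, 0.016, -0.014, -0.706]
ft_force: [0.0, 0.4, -2.4]
width: 0.0537
```

Run:
```python
from h import *
go(.591,.154,.23,.043)
```

```text
t 12.38 pos [ 0.5061 -0.4306  0.2345] yaw 0.043 w 0.0537 F [ 0.01  0.44 -2.39] -> d [0.11, 0.0036, 0.5805] [0.12, 0.0, 0.16]
  j [ 0.13  0.48  0.73  1.36 -0.32  1.41  0.9 ]
```

Emit:
arm_command:
  deltas: [0.003,0,0.015,0,0,0,0.009,0,0.05,0,0,0,0.018,0,0.095,0,0,0,0.028,0,0.145,0,0,0,0.037,0,0.195,0,0,0,0.047,0,0.245,0,0,0,0.056,0,0.295,0,0,0,0.065,0,0.345,0,0,0]

```text
time: 13.38
ee_pos: [0.5546, -0.0791, 0.2295]
eef_rot: [-0.707, -0.015, 0.017, 0.707]
ft_force: [1.7, 0.3, -1.5]
width: 0.0535
```

Run:
```python
from h import *
go(.591,.154,.23,.043)
```

```text
t 13.38 pos [ 0.5546 -0.0791  0.2295] yaw 0.045 w 0.0535 F [ 1.68  0.27 -1.54] -> d [0.0468, -0.0005, 0.2312] [-0.03, 0.12, -0.16]
  j [-0.47  0.2   0.62  1.65 -0.12  1.33  0.21]
```

Emit:
arm_command:
  deltas: [0.009,0,0.045,0,0,0,0.018,0,0.09,0,0,0,0.027,0,0.135,0,0,0,0.036,0,0.175,0,0,0,0.042,0,0.207,0,0,0,0.046,0,0.225,0,0,0,0.047,0,0.23,0,0,0,0.047,0,0.23,0,0,0]

```text
time: 14.38
ee_pos: [0.5926, 0.1485, 0.2311]
eef_rot: [0.707, 0.015, -0.015, -0.707]
ft_force: [-0.1, -0.4, -2.2]
width: 0.0533
```

Run:
```python
from h import *
go(.591,.154,.0765,.043)
p=snap("wrist"); cv2.imwrite("pics/w5.png",p["image"][:,:,::-1])
```

```text
t 14.38 pos [0.5926 0.1485 0.2311] yaw 0.042 w 0.0533 F [-0.11 -0.39 -2.23] -> d [-0.0013, 0.1546, 0.0057] [0.04, -0.03, -0.03]
  j [-0.71  0.31  0.49  1.51 -0.15  1.35 -0.16]
```

View pics/w5.png

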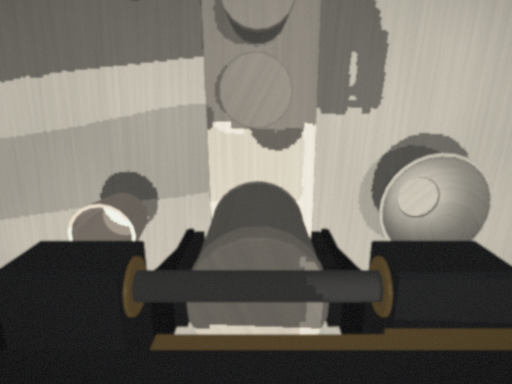

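Run:
```python
from h import *
p=snap("wrist"); print(onz(p,[90,256],.125),onz(p,[265,258],.27))
go(.591,.154,.0765,.043)
```

```text
[0.58851504 0.22664144 0.125     ] [0.59265561 0.16000887 0.27      ]
t 14.47 pos [0.5928 0.1478 0.2316] yaw 0.041 w 0.0536 F [-0.13 -0.93 -1.68] -> d [-0.0016, 0.1551, 0.0063] [0.02, -0.09, 0.0]
  j [-0.71  0.31  0.49  1.51 -0.15  1.35 -0.16]
```

Emit:
arm_command:
  deltas: [-0.0015,0.01,0.003,0,0.05,0,-0.0015,0.04,0.0065,0,0,0,-0.0015,0.08,0.0065,0,0,0,-0.0015,0.115,0.0065,0,0,0,-0.0015,0.138,0.0065,0,0,0,-0.0015,0.149,0.0065,0,0,0,-0.0015,0.1535,0.0065,0,0,0,-0.0015,0.1535,0.0065,0,0,0]

```text
time: 15.48
ee_pos: [0.5913, 0.1559, 0.0785]
eef_rot: [-0.707, -0.016, 0.015, 0.707]
ft_force: [0.2, 1.5, -0.3]
width: 0.0534
```

Run:
```python
from h import *
go(.591,.154,.0765,.043)
```

```text
t 15.47 pos [0.5913 0.1559 0.0785] yaw 0.043 w 0.0534 F [ 0.19  1.5  -0.32] -> d [-0.0004, 0.002, -0.0019] [-0.02, 0.01, 0.04]
  j [-0.69  0.44  0.45  1.68 -0.22  1.06 -0.13]
```

Emit:
arm_command:
  deltas: [0,0.001,-0.001,0,0,0,0,0.0018,-0.001,0,0,0,0,0.0018,-0.001,0,0,0]

```text
time: 15.85
ee_pos: [0.5914, 0.1549, 0.0767]
eef_rot: [-0.707, -0.016, 0.015, 0.707]
ft_force: [-0.1, 0.8, 0.1]
width: 0.0538
```

Emit:
arm_command:
  deltas: [0,0,0,0,0,0,0,0,0,0,0,0,0,0,0,0,0,0]
  hand: 1

```text
time: 16.23
ee_pos: [0.591, 0.1549, 0.0762]
eef_rot: [-0.707, -0.015, 0.015, 0.707]
ft_force: [-1.0, 0.6, -0.4]
width: 0.0756
```

Emit:
arm_command:
  deltas: [0,-0.01,0,0,0,0,0,-0.04,0,0,0,0,0,-0.09,0,0,0,0,0,-0.13,0,0,0,0,0,-0.155,0,0,0,0,0,-0.155,0,0,0,0]

```text
time: 16.98
ee_pos: [0.5921, 0.155, 0.2341]
eef_rot: [-0.706, -0.017, 0.014, 0.708]
ft_force: [-0.3, 0.7, -0.5]
width: 0.0872
```

Run:
```python
from h import *
go(.628,-.177,.23,-.295)
p=snap("wrist"); cv2.imwrite("pics/w6.png",p["image"][:,:,::-1])
p=snap("top"); cv2.imwrite("pics/t6.png",cv2.resize(p["image"][140:250,90:300,::-1],None,fx=3.8,fy=3.8,interpolation=cv2.INTER_CUBIC))
p=snap("scene"); cv2.imwrite("pics/s6.png",cv2.resize(p["image"][150:280,250:440,::-1],None,fx=4,fy=4,interpolation=cv2.INTER_CUBIC))
```

```text
t 16.98 pos [0.5921 0.155  0.2341] yaw 0.043 w 0.0872 F [-0.34  0.74 -0.55] -> d [0.0215, 0.0036, -0.3332] [-0.14, 19.37, 0.22]
  j [-0.72  0.31  0.49  1.51 -0.15  1.35 -0.17]
```

View pics/w6.png

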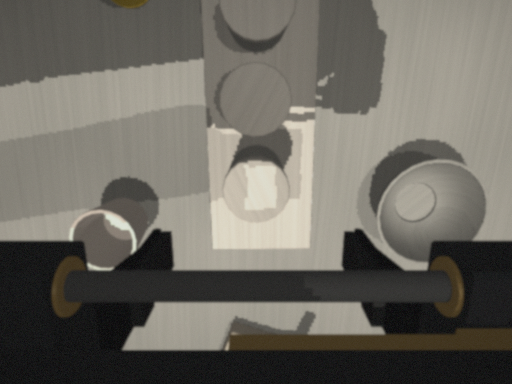

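View pics/s6.png

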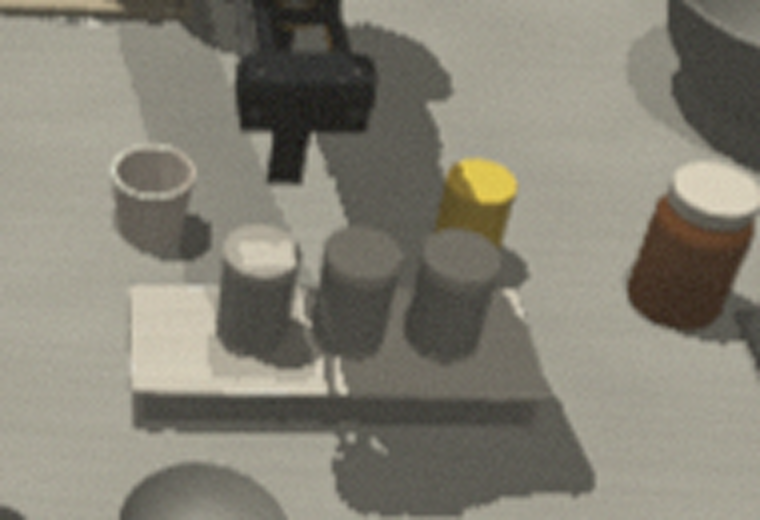

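The wrist view shows three tops at (8,258), (98,256) and (190,257), in a straight row about 72 mm apart, all upright in the scene view. On to the dish.

Emit:
arm_command:
  deltas: [0.001,0,-0.015,0,1,0,0.003,0,-0.05,0,3,0,0.007,0,-0.105,0,6,0,0.01,0,-0.16,0,9,0,0.014,0,-0.215,0,12.5,0,0.017,0.001,-0.27,0,16,0,0.02,0.002,-0.315,0,18.5,0,0.0215,0.003,-0.333,0,19.4,0]

```text
time: 18.12
ee_pos: [0.6251, -0.1834, 0.2282]
eef_rot: [0.7, -0.107, 0.107, -0.698]
ft_force: [0.8, -0.0, -0.6]
width: 0.0871
```

Emit:
arm_command:
  deltas: [0,0,0,0,0,0,0,0,0,0,0,0]

```text
time: 18.38
ee_pos: [0.6271, -0.1754, 0.2281]
eef_rot: [-0.699, 0.103, -0.103, 0.7]
ft_force: [0.3, 0.2, -0.7]
width: 0.0871
```

Run:
```python
from h import *
go(.628,-.177,.118,-.295)
p=snap("wrist"); cv2.imwrite("pics/w7.png",cv2.resize(p["image"][:,:,::-1],(768,576),interpolation=cv2.INTER_CUBIC))
go(.628,-.177,.118,-.295)
np.save("W7.npy",p["W"])
for X in ([.628,-.177,.146],[.6547,-.0864,.146],[.6009,-.2674,.146],[.628,-.177,.048]): print(X,proj(p,X)*1.5)
```

```text
t 18.38 pos [ 0.6271 -0.1754  0.2281] yaw -0.293 w 0.0871 F [ 0.34  0.23 -0.7 ] -> d [0.0014, 0.1101, -0.0014] [-0.05, 0.1, -0.02]
  j [-0.28  0.44  0.67  1.41 -0.27  1.39  0.1 ]
t 18.43 pos [ 0.6272 -0.175   0.2282] yaw -0.293 w 0.0871 F [-0.37  0.25 -0.06] -> d [0.0014, 0.1102, -0.0018] [-0.06, 0.14, -0.02]
  j [-0.28  0.44  0.67  1.41 -0.27  1.39  0.1 ]
[0.628, -0.177, 0.146] [304.65498185 388.87036343]
[0.6547, -0.0864, 0.146] [101.08525397 387.65385244]
[0.6009, -0.2674, 0.146] [469.9114053  389.04833887]
[0.628, -0.177, 0.048] [260.08388116 388.17213228]
```

View pics/w7.png

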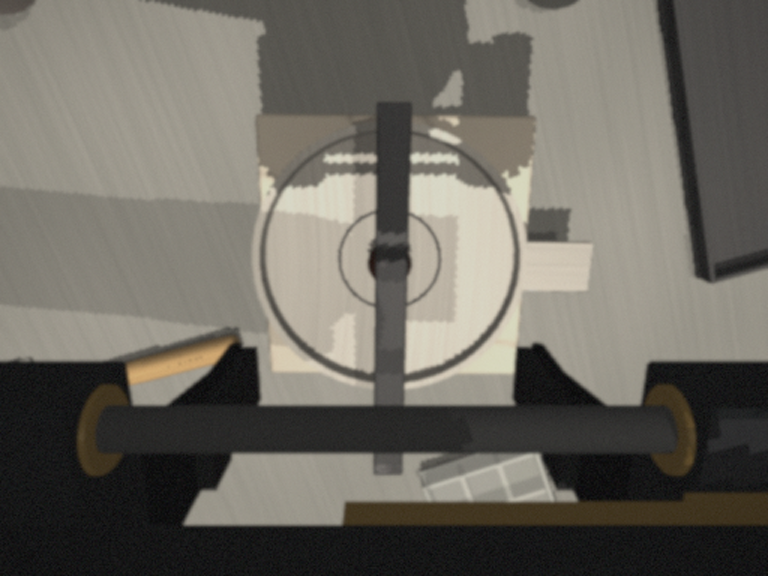

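Run:
```python
from h import *
K=snap("wrist")
p=dict(intrinsics=K["intrinsics"],W=np.load("W7.npy"))
f=lambda r,c:onz(p,[(r+.5)/1.5-.5,(c+.5)/1.5-.5],.146)
a,b=f(103,394),f(473,388.5)
print(a,b,(a+b)/2,np.linalg.norm(a-b)); d=a-b; print("yaw",np.arctan2(-d[0],d[1]))
print(f(262,390))
go(.628,-.177,.118,-.305)
```

```text
[ 0.6570798  -0.08784432  0.146     ] [ 0.59996754 -0.26899019  0.146     ] [ 0.62852367 -0.17841725  0.146     ] 0.18993587742865264
yaw -0.3054184635467035
[ 0.63465118 -0.15636419  0.146     ]
t 18.48 pos [ 0.6273 -0.175   0.2282] yaw -0.292 w 0.0868 F [0.97 0.23 0.71] -> d [0.0013, 0.1102, -0.0018] [-0.05, 0.72, -0.01]
  j [-0.28  0.44  0.67  1.41 -0.27  1.39  0.1 ]
```

The bar in the wrist view runs from (103,394) to (473,388), in the 1.5x picture. That gives yaw -0.305, centre (0.6285,-0.178) and length 190 mm, all as expected. The ball is in the ring's middle at (262,390), and the tab points away from the robot. Descending.

Emit:
arm_command:
  deltas: [0.001,0.012,-0.001,0,0.4,0,0.002,0.035,-0.0025,0,0.8,0,0.002,0.06,-0.0025,0,0.8,0,0.002,0.083,-0.0025,0,0.8,0,0.002,0.1,-0.0025,0,0.8,0,0.002,0.109,-0.0025,0,0.8,0,0.002,0.11,-0.0025,0,0.8,0,0.002,0.11,-0.0025,0,0.8,0]
  hand: 1

```text
time: 19.48
ee_pos: [0.6285, -0.18, 0.1189]
eef_rot: [0.699, -0.109, 0.109, -0.699]
ft_force: [0.4, 1.0, 0.2]
width: 0.0868
```

Emit:
arm_command:
  deltas: [0,0,0,0,0,0,0,0,0,0,0,0,0,0,0,0,0,0,0,0,0,0,0,0]
  hand: 0.32

```text
time: 19.98
ee_pos: [0.6282, -0.1798, 0.1183]
eef_rot: [-0.699, 0.109, -0.109, 0.699]
ft_force: [-1.2, 0.6, -0.5]
width: 0.055
```

Run:
```python
from h import *
go(.6285,-.178,.118,-.306)
p=snap("wrist"); cv2.imwrite("pics/w8.png",p["image"][:,:,::-1])
```

```text
t 19.98 pos [ 0.6282 -0.1798  0.1183] yaw -0.309 w 0.055 F [-1.15  0.64 -0.51] -> d [-0.0002, 0.0003, 0.0018] [-0.01, -0.18, 0.0]
  j [-0.26  0.53  0.64  1.53 -0.33  1.19  0.13]
```

View pics/w8.png

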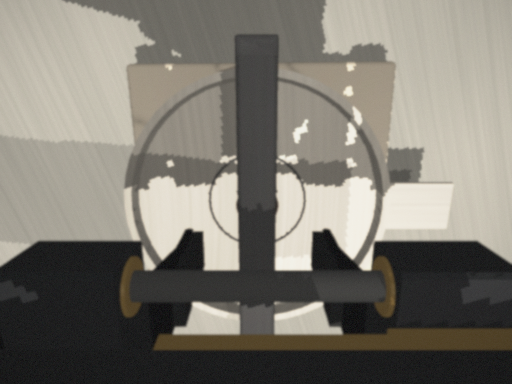

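Emit:
arm_command:
  deltas: [0,0,0.001,0,0,0,0,0,0.002,0,0,0,0,0,0.002,0,0,0,0,0,0.002,0,0,0]
  hand: 0.25

```text
time: 20.52
ee_pos: [0.6287, -0.1779, 0.1182]
eef_rot: [-0.699, 0.109, -0.109, 0.699]
ft_force: [-0.5, 0.9, 0.4]
width: 0.0226
```

Emit:
arm_command:
  deltas: [0,0,0,0,0,0,0,0,0,0,0,0,0,0,0,0,0,0,0,0,0,0,0,0]
  hand: 0
  grip_force: 10

```text
time: 21.02
ee_pos: [0.6286, -0.1779, 0.1182]
eef_rot: [-0.699, 0.109, -0.109, 0.699]
ft_force: [-1.0, 0.7, 1.2]
width: 0.016
```

Run:
```python
from h import *
go(.6285,-.178,.118,-.306)
p=snap("wrist"); cv2.imwrite("pics/w9.png",p["image"][:,:,::-1])
```

```text
t 21.02 pos [ 0.6286 -0.1779  0.1182] yaw -0.309 w 0.016 F [-1.01  0.74  1.24] -> d [-0.0, 0.0002, -0.0001] [-0.0, -0.19, -0.02]
  j [-0.26  0.53  0.64  1.53 -0.33  1.19  0.13]
```

View pics/w9.png

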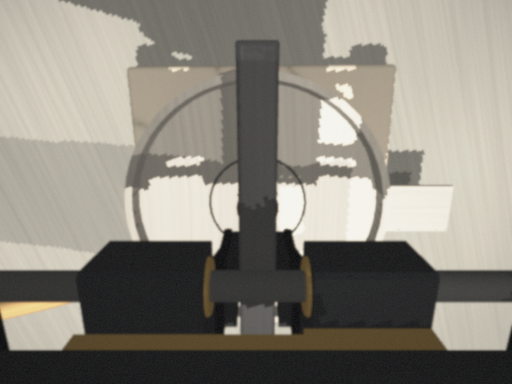

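Emit:
arm_command:
  deltas: [0,0,0,0,0,0,0,0,0,0,0,0,0,0,0,0,0,0]
  hand: 0
  grip_force: 40

```text
time: 21.45
ee_pos: [0.6286, -0.1779, 0.1182]
eef_rot: [-0.699, 0.109, -0.109, 0.699]
ft_force: [-2.0, -0.7, 1.6]
width: 0.0152
```

Emit:
arm_command:
  deltas: [0,-0.0005,0,0,0,0,0,-0.0015,0,0,0,0,0,-0.003,0,0,0,0,0,-0.005,0,0,0,0,0,-0.0075,0,0,0,0,0,-0.0105,0,0,0,0,0,-0.014,0,0,0,0,0,-0.018,0,0,0,0]

```text
time: 22.45
ee_pos: [0.6287, -0.1779, 0.1365]
eef_rot: [-0.699, 0.109, -0.109, 0.699]
ft_force: [0.9, 0.0, -4.9]
width: 0.0158
```

Run:
```python
from h import *
go(.6285,-.178,.218,-.306)
p=snap("wrist"); cv2.imwrite("pics/w10.png",p["image"][:,:,::-1])
p=snap("scene"); cv2.imwrite("pics/s10.png",cv2.resize(p["image"][160:290,130:290,::-1],None,fx=4,fy=4,interpolation=cv2.INTER_CUBIC))
```

```text
t 22.45 pos [ 0.6287 -0.1779  0.1365] yaw -0.309 w 0.0158 F [ 0.91  0.04 -4.94] -> d [-0.0002, -0.0815, -0.0001] [-0.01, -0.18, -0.0]
  j [-0.26  0.51  0.65  1.52 -0.32  1.22  0.12]
```

View pics/w10.png

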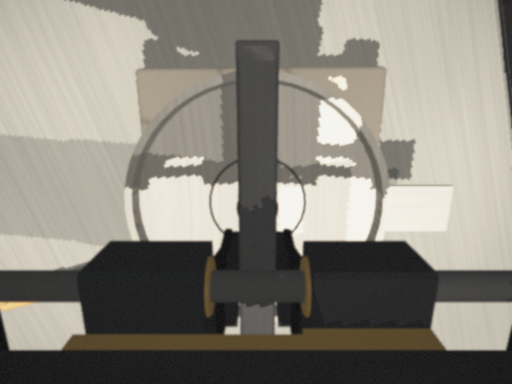

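View pics/s10.png

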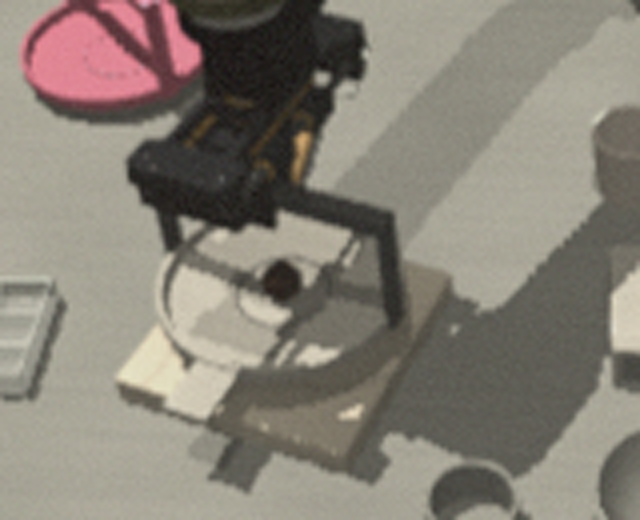

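The plate is lifted 18 mm and level, with the ball in the middle of the ring at about (281,282) in the crop, and the force is about 4.9 N. Continuing up.

Emit:
arm_command:
  deltas: [0,-0.003,0,0,0,0,0,-0.008,0,0,0,0,0,-0.014,0,0,0,0,0,-0.02,0,0,0,0,0,-0.027,0,0,0,0,0,-0.034,0,0,0,0,0,-0.041,0,0,0,0,0,-0.048,0,0,0,0]

```text
time: 23.55
ee_pos: [0.6287, -0.1779, 0.1847]
eef_rot: [-0.699, 0.109, -0.109, 0.699]
ft_force: [-0.9, 0.0, -4.0]
width: 0.0153
```

Emit:
arm_command:
  deltas: [0,-0.006,0,0,0,0,0,-0.012,0,0,0,0,0,-0.018,0,0,0,0,0,-0.023,0,0,0,0,0,-0.027,0,0,0,0,0,-0.03,0,0,0,0,0,-0.032,0,0,0,0,0,-0.033,0,0,0,0]

```text
time: 24.55
ee_pos: [0.6287, -0.1779, 0.2172]
eef_rot: [-0.699, 0.109, -0.109, 0.699]
ft_force: [0.6, 0.4, -3.7]
width: 0.0157
```

Run:
```python
from h import *
go(.6285,-.178,.218,-.306+np.pi/2)
p=snap("scene"); cv2.imwrite("pics/s11.png",cv2.resize(p["image"][150:290,120:290,::-1],None,fx=4,fy=4,interpolation=cv2.INTER_CUBIC))
```

```text
t 24.55 pos [ 0.6287 -0.1779  0.2172] yaw -0.309 w 0.0157 F [ 0.58  0.44 -3.68] -> d [-0.0002, -0.0008, -0.0002] [-0.01, -90.18, 0.0]
  j [-0.27  0.45  0.67  1.42 -0.28  1.37  0.1 ]
```

View pics/s11.png

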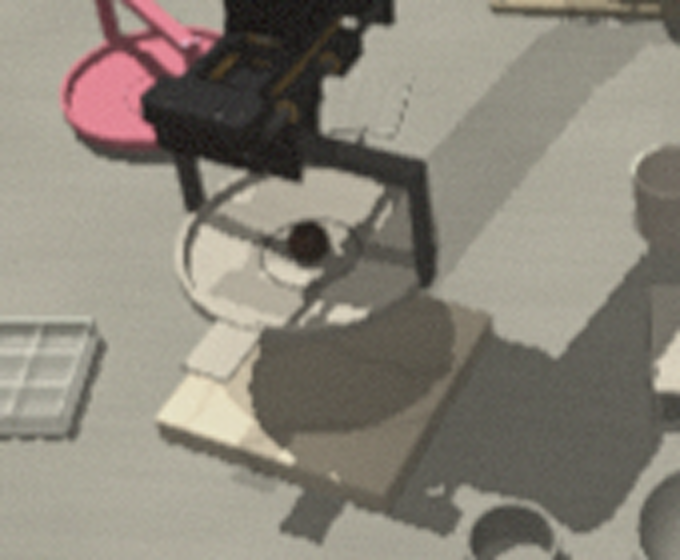

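Emit:
arm_command:
  deltas: [0,0,0,0,-0.3,0,0,0,0,0,-1,0,0,0,0,0,-2.2,0,0,0,0,0,-4,0,0,0,0,0,-6,0,0,0,0,0,-8.5,0,0,0,0,0,-11,0,0,0,0,0,-14,0]

```text
time: 25.6
ee_pos: [0.6287, -0.1779, 0.2172]
eef_rot: [-0.707, 0.022, -0.022, 0.707]
ft_force: [-0.4, -1.0, -4.5]
width: 0.0153
```

Emit:
arm_command:
  deltas: [0,0,0,0,-3,0,0,0,0,0,-6,0,0,0,0,0,-9,0,0,0,0,0,-12,0,0,0,0,0,-15,0,0,0,0,0,-18,0,0,0,0,0,-21,0,0,0,0,0,-24,0]

```text
time: 26.6
ee_pos: [0.6287, -0.178, 0.2172]
eef_rot: [-0.696, -0.126, 0.126, 0.696]
ft_force: [1.0, -0.6, -4.1]
width: 0.0158
```

Run:
```python
from h import *
go(.6285,-.178,.218,-.306+np.pi/2)
p=snap("scene"); cv2.imwrite("pics/s12.png",cv2.resize(p["image"][150:290,120:290,::-1],None,fx=4,fy=4,interpolation=cv2.INTER_CUBIC))
```

```text
t 26.6 pos [ 0.6287 -0.178   0.2172] yaw 0.357 w 0.0158 F [ 1.03 -0.57 -4.12] -> d [-0.0002, -0.0008, 0.0] [-0.0, -52.01, 0.0]
  j [-0.19  0.43  0.55  1.41 -0.22  1.36  0.72]
```

View pics/s12.png

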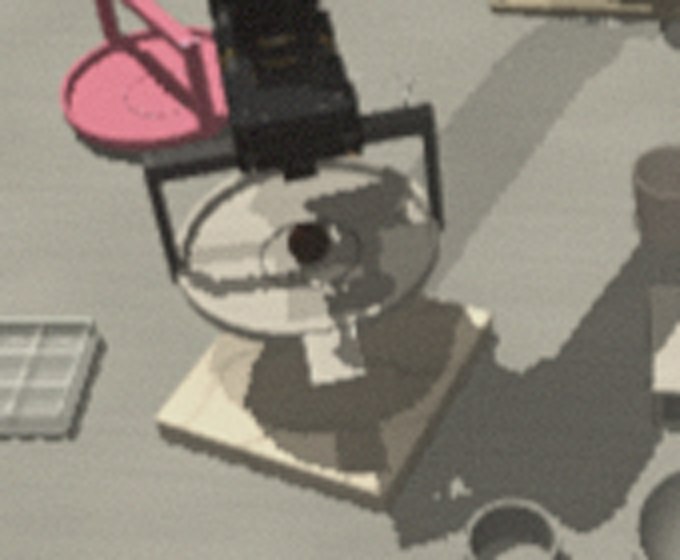

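Part way round, the ball is still centred in the ring at (308,242) in the crop. Continuing.

Emit:
arm_command:
  deltas: [0,0,0,0,-3,0,0,0,0,0,-6,0,0,0,0,0,-9,0,0,0,0,0,-12,0,0,0,0,0,-15,0,0,0,0,0,-18,0,0,0,0,0,-21,0,0,0,0,0,-24,0]

```text
time: 27.65
ee_pos: [0.6287, -0.178, 0.2172]
eef_rot: [-0.655, -0.267, 0.267, 0.655]
ft_force: [0.3, -0.7, -4.5]
width: 0.0154
```

Emit:
arm_command:
  deltas: [0,0,0,0,-3,0,0,0,0,0,-6,0,0,0,0,0,-9,0,0,0,0,0,-12,0,0,0,0,0,-15,0,0,0,0,0,-17.5,0,0,0,0,0,-20,0,0,0,0,0,-22,0]

```text
time: 28.65
ee_pos: [0.6287, -0.178, 0.2172]
eef_rot: [-0.592, -0.387, 0.387, 0.592]
ft_force: [0.0, -0.3, -5.2]
width: 0.0154
```

Run:
```python
from h import *
go(.6285,-.178,.218,-.306+np.pi/2)
```

```text
t 28.65 pos [ 0.6287 -0.178   0.2172] yaw 1.158 w 0.0154 F [ 0.01 -0.31 -5.21] -> d [-0.0001, -0.0008, 0.0002] [0.0, -6.1, 0.0]
  j [-0.1   0.41  0.41  1.41 -0.16  1.36  1.48]
```

Emit:
arm_command:
  deltas: [0,0,0,0,-1.6,0,0,0,0,0,-3,0,0,0,0,0,-4.2,0,0,0,0,0,-5.1,0,0,0,0,0,-5.7,0,0,0,0,0,-6,0,0,0,0,0,-6.1,0,0,0,0,0,-6.1,0]

```text
time: 29.65
ee_pos: [0.6287, -0.1779, 0.2172]
eef_rot: [-0.571, -0.418, 0.418, 0.571]
ft_force: [0.6, 0.7, -4.0]
width: 0.0156
```

Emit:
arm_command:
  deltas: [0,0,0,0,0,0,0,0,0,0,0,0,0,0,0,0,0,0,0,0,0,0,0,0,0,0,0,0,0,0,0,0,0,0,0,0,0,0,0,0,0,0,0,0,0,0,0,0]

```text
time: 30.65
ee_pos: [0.6287, -0.1779, 0.2172]
eef_rot: [-0.571, -0.418, 0.418, 0.571]
ft_force: [-0.8, -0.9, -3.5]
width: 0.0157
```

Run:
```python
from h import *
go(.6285,-.178,.218,-.306+np.pi/2)
p=snap("scene"); cv2.imwrite("pics/s13.png",cv2.resize(p["image"][150:300,120:280,::-1],None,fx=4,fy=4,interpolation=cv2.INTER_CUBIC))
cv2.imwrite("pics/s13f.png",cv2.resize(p["image"][:,:,::-1],(768,576),interpolation=cv2.INTER_CUBIC))
p=snap("wrist"); cv2.imwrite("pics/w13.png",p["image"][:,:,::-1])
```

```text
t 30.65 pos [ 0.6287 -0.1779  0.2172] yaw 1.263 w 0.0157 F [-0.77 -0.85 -3.51] -> d [-0.0001, -0.0008, 0.0002] [0.0, -0.08, 0.0]
  j [-0.08  0.41  0.39  1.41 -0.16  1.36  1.58]
```

View pics/s13.png

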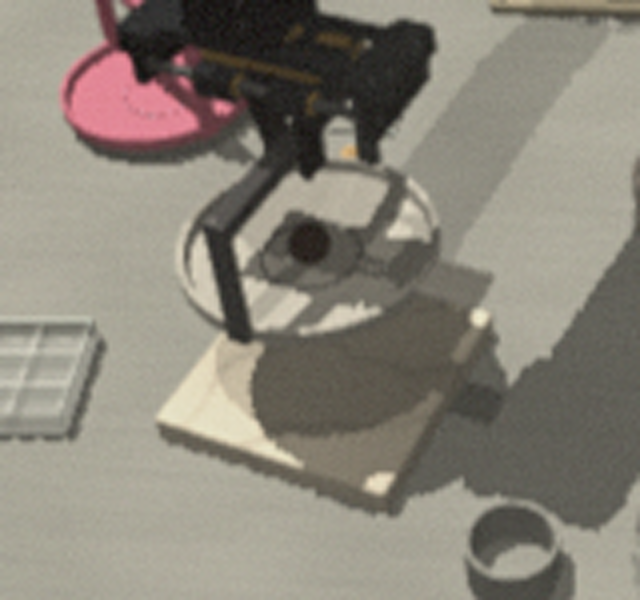

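View pics/s13f.png

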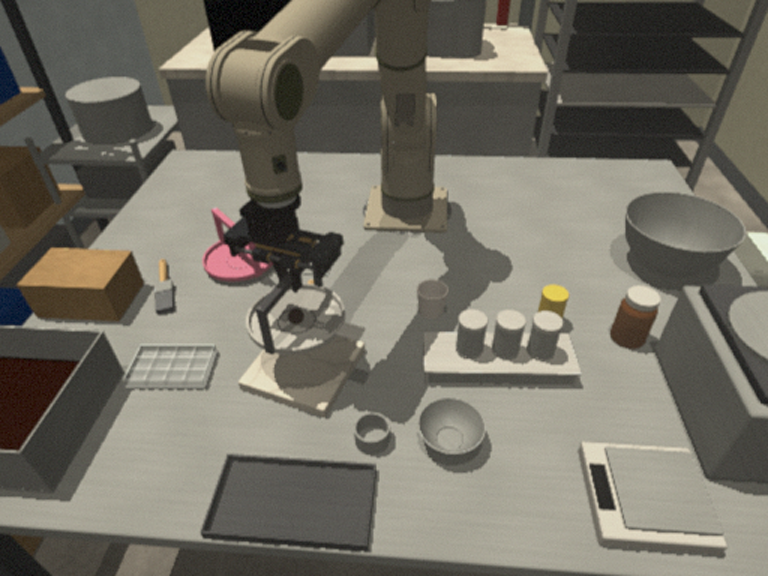

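View pics/w13.png

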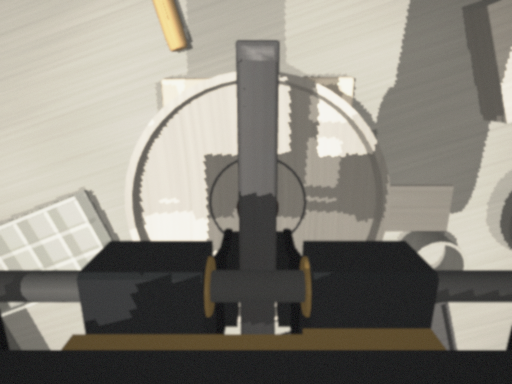

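Run:
```python
from h import *
for i in range(2):
    p=snap("scene"); im=p["image"].astype(int).sum(2); q=proj(p,[.6287,-.178,.147])
    a=im[195:225,180:215]; m=(a<110); 
    m,lab,st,ce=cv2.connectedComponentsWithStats(m.astype(np.uint8))
    print(q,[(st[k,4],ce[k][::-1]+[195,180]) for k in range(1,m) if st[k,4]>15], [[round(b["conf"],2),b["centre"]] for b in r.boxes_of(p,"ball")])
s=r.read_state(); print(s["time"],s["ft_force"],s["torque"],np.abs(s["joint_vel"]).max(),s["width"])
```

```text
[210.11496824 196.41792959] [(np.int32(16), array([212.3125, 197.125 ]))] [[0.39, [210.7, 199.6]]]
[210.11496824 196.41792959] [(np.int32(21), array([211.52380952, 197.0952381 ]))] [[0.49, [183.0, 207.3]], [0.48, [211.5, 198.1]]]
30.95 [ 0.21071044  0.14839077 -4.65674136] [-0.03563353  0.02777562 -0.00870952] 0.0015987341879931769 0.015451849835843032
```

The ball is seen within about 1–2 px (3 mm or so) of the projected plate centre. Everything is still, so I am handing in.

```bash
python3 -c "
from bench import r
print(r.close_job())"
```

```text
the job is handed in; nothing more can be done
None
```

I handed the job in at about 31 s of the 70 s limit; no verdict is reported.

**Tins:** Both loose tins stand upright beside the shelf tin, in one row within a few mm of the shelf's centre line and about 72 mm centre to centre. The shelf tin, the yellow tin and the other things on the worktop were not touched.

**Plate:** I took it by the bridge handle at 40 N, lifted it 99 mm straight up, and only then turned it 90° anticlockwise, so the tab now points to the shelf's side. It is held level and still over the slab centre, with about 4–5 N of hanging weight.

**Ball:** It sat in the middle of the ring in every picture I took. At the end it was roughly 1–2 px (about 3 mm) from the projected plate centre.

**Checks that disagreed:** None of the position checks differed by more than 2–4 mm from the sizes and heights given. In the last ball check, one network hit (confidence 0.49, at pixel (183,207)) was false. I went by the direct view of the ball and the other hits instead.

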